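# Find and press the concealed catch of the medicine lock box

## Task

One of the four square plates set flush in the flat lid of the grey medicine lock box is its concealed catch; the other three look the same but are solid. Feel the plates lightly with closed fingertips, one after another, until one gives, press that one down so that the drawer springs out at the front by itself, then take the hand clear of the box. Never push hard on anything, and leave the things on and around the box standing where they are.

Things in the scene. Friction and masses are not known exactly. Their poses are not given: they have to be found in the camera images.
- lockbox: Grey steel box bolted down, 220 mm deep (its x), 290 wide (y), 95 high; origin: centre of its underside, z up; its -x side is the front, filled by a drawer without handle. Flat lid on top, with a row of four 51 mm square openings along y, each filled by a 48.5 mm bare metal plate, its top 2 mm below the lid. Three are rigid; one, changing from run to run, is the catch and sinks 6 mm.
- plate_a (a point): centre of the top face of the 1st plate (at its rest height, 93 mm above the table), the one at the box's +y end: 30 mm in front of the box's centre (box x = -30 mm), box y = +96 mm; axes as the box. It does not move when a plate sinks.
- plate_b (a point): the same for the 2nd plate, box y = +32 mm
- plate_c (a point): the same for the 3rd plate, box y = -32 mm
- plate_d (a point): the same for the 4th plate, box y = -96 mm
- catch (a joint): how far the catch plate is pushed down, 0 (rest) to 0.006 m (bottom); a spring pushes it back: it starts to move at about 2 N and is at the bottom at about 5 N. The drawer is freed at about 4 mm.
- drawer (a joint): how far the drawer has come out of the front (along the box's -x), 0 (latched shut; about 0.5 mm of play) to 0.060 m (open); once freed its own spring drives it fully out in about 1 s and it stays out. It cannot be opened without the catch.
- drawer_front (a point): middle of the upper edge of the drawer's front face, 81 mm above the table; moves with the drawer
- vial_carton: bystander: white paper carton with a green band, 45 x 85 x 36 mm, loose, standing on the rear half of the lock box's lid; origin: centre of its underside
- pill_jar: bystander: small capped jar, 38 mm across, 42 mm high, loose, standing on the rear half of the lock box's lid; origin: centre of its underside
- spray_bottle: bystander: green bottle with white cap, 52 mm across, 130 mm high, loose, on the table just beside the left (+y) end of the lock box; origin: centre of its underside
- tall_carton: bystander: white paper carton with a blue band, 50 x 60 mm, 110 mm high, loose, on the table just beside the right (-y) end of the lock box; origin: centre of its underside
- logger: bystander: flat white temperature logger with a dark display, 100 x 60 x 22 mm, loose on the table to the left; origin: centre of its underside
- tape_roll: bystander: roll of brown tape lying flat, 84 mm across, 40 mm high, loose on the table to the right; origin: centre of its underside

How it is judged:
On the way, in this order (a step that is already met when the one before it is completed fails the run):
1. the catch plate is pressed down at least 3 mm (value of joint catch above 0.003 m), for 0.02 s.
2. the drawer has sprung out at least 50 mm (value of joint drawer above 0.05 m), for 0.2 s.
At the end, for the whole second after the job is handed in: The drawer is out at least 50 mm, the catch is released (within 1 mm of rest), and all six loose bystanders stand upright within 15 mm of where they were (value of joint drawer above 0.05 m and value of joint catch below 0.001 m and distance of each of vial_carton, pill_jar, spray_bottle, tall_carton, logger, tape_roll from where it was at the start of the episode below 0.015 m and angle between each of vial_carton, pill_jar, spray_bottle, tall_carton, logger, tape_roll's own z axis and vertical below 0.2 rad); the robot touches nothing.
It fails at once if something is pushed hard by the fingers (over 60 N) (contact force between the fingers and anything else above 60 N).
It fails at once if a bystander is shifted, lifted or carried more than 15 mm (distance of any of vial_carton, pill_jar, spray_bottle, tall_carton, logger, tape_roll from where it was at the start of the episode above 0.015 m).
It fails at once if a bystander is knocked over (angle between any of vial_carton, pill_jar, spray_bottle, tall_carton, logger, tape_roll's own z axis and vertical above 0.3 rad).
It also fails if it takes over 51 s, if anything falls off the work surface, if the arm or the gripper's body presses on something with over 40 N, if the wrist force passes 120 N, or if a joint passes its speed limit or range.

## Robot

A 7-joint arm with a two-finger parallel gripper is mounted at the origin on the work surface. World frame = base frame: x ahead of the robot, y to its left, z up, the work surface at z = 0. Lengths are in m, angles in rad, forces in N, time in s.
With the tool pointing down it reaches from about 0.4 to 0.85 m from the base axis. Payload 4.5 kg.
Tool frame: the origin (TCP) lies at the very end of the fingers, on their centre line; the grasp point (between the pads) lies 19 mm behind it; z points along the fingers, y is the line along which they close (so a half turn about z gives the same grasp; the last joint's range is limited). The gripper opens to 88 mm and grips with 3 to 60 N. Pads are 18 mm wide; open, the fingers measure 123 mm over their backs; the gripper's body (75 mm by 187 mm) begins 45 mm behind the grasp point.
Start: joints at [1.348, 0.689, -0.195, 1.565, 0.157, 0.902, -0.215], TCP at [0.159, -0.605, 0.239] pointing down, gripper open.
Joint ranges: [-3.01, 3.01], [-0.46, 2.08], [-1.47, 1.51], [0.13, 2.56], [-1, 4.14], [0.04, 2.09], [-2.66, 2.66]. Speed limits (rad/s): [2.57, 2.57, 3.14, 3.14, 3.14, 3.14, 3.14].

## Interface

Orientations are given as a unit quaternion [x, y, z, w].
In Python, from plant import r gives the robot as it stands. The module is installed in compiled form; this text tells all that it offers.
- The arm moves only by the tool step_arm, never from a script. Its argument "increments" is a list of rows, each a list of 2 entries, a list of its own where there are three numbers: the shift along the world's x, y, z in cm, then the turn, a rotation vector about the world's x, y, z in degrees. A call has exactly 10 rows; each row shifts and turns the commanded pose from where the row before left it; what a row does not reach is not made up. A row lasts 1/10 s, in which the tool goes at most 50 mm and 8.59 degrees, less where a joint would pass 70% of its speed; a pose out of reach is approached as far as the arm can. A call is refused whole if a number of a shift passes 5 or a number of a turn 8.59, either way. A call with a gripper value outside its range is refused whole. "fingers" is the opening, from 0 (shut) to 1 (fully open), set as the call begins (left out, the last holds). The fingers move at their own pace and stop on an object; "grip_force" is the grip in N (left out, the last holds). Time passes only in rows, so rows that do not move let the fingers close, or fill a call up. It gives the time, the measured TCP pose, the force, the opening and the grip force at its end, in the units of the state.
- r.get_state(): the state, without advancing time (a new reading comes with each control period).
- r.snapshot(name): name is "side" or "top"; returns (picture, depth): 400x640x3 uint8, red, green, blue; 400x640 float32, m along the optical axis (not along the pixel's ray), 0 where there is no reading.
- r.calibration(name): a dict with "fov_y" (degrees; the focal length in pixels is half the picture's height over the tangent of half this angle, whatever the lens; pixels are square), "cx", "cy" (the principal point, pixels), "R" (3x3) and "t" (3): a world point X has camera coordinates R X + t. Camera axes: x right, y down, z forward; pixel columns grow to the right and rows downward; lengths in m; the calibration is good to about 2 mm. A picture is of the moment at which its call begins. calibration takes no time and is no camera call.
- r.finish_job(): hands the job in; it is judged then, once.
The state is a dict: "clock": time; "q": joint angles; "qd": joint speeds; "joint_torque": joint torques, N m; "tool_pos": TCP position; "eef_rot": TCP orientation; "contact_force": force on the tool from outside, world axes, zero at the start; "moment": the same for the moment, N m; "opening": opening from 0.0 (shut) to 1.0 (fully open); "finger_force": force on a finger pad.
Only numpy, scipy, OpenCV 4.12 (cv2) and the standard library are available. Lean on these libraries where they do the work, as an engineer would, in place of code of your own. Each camera call takes 0.05 s, during which the arm holds its last target. There are 200 camera calls.

## Working session

There is one attempt and no reset: what is moved stays moved. The work goes in short steps, Python scripts to look and compute and a tool call to move; the robot and the scene stay as the last step left them, time stands still between calls to the robot, and variables do not carry over. Pictures are saved under pics/ and viewed, at most 10 in all, crops included, and the job is handed in when it is done.

Besides the shell and the picture viewer there is one more tool, called after "Request:" as name(argument=value, ...) on one line, values as JSON. step_arm: Moves the arm, as the interface text tells. Its arguments: {"type":"object","properties":{"increments":{"type":"array","items":{"type":"array"}},"fingers":{"type":"number"},"grip_force":{"type":"number"}},"required":["increments"]}

```bash
mkdir -p pics; cat > h.py <<'E'
import numpy as np,cv2
from plant import r
def pt(name,u,v,z=None,depth=None):
    c=r.calibration(name);f=200/np.tan(np.radians(c["fov_y"])/2)
    R=np.array(c["R"]);t=np.array(c["t"]);o=-R.T@t
    d=R.T@np.array([(u-c["cx"])/f,(v-c["cy"])/f,1.])
    return o+d*(depth if depth is not None else (z-o[2])/d[2])
def snap(name,fn):
    p,d=r.snapshot(name);cv2.imwrite(f"pics/{fn}.png",p[:,:,::-1]);np.save(f"pics/{fn}.npy",d);return p,d
E
python3 - <<'E'
from h import *
for n in("top","side"):
    snap(n,n+"1");print(n,r.calibration(n))
s=r.get_state();print(s["clock"],s["tool_pos"],s["eef_rot"],s["contact_force"])
E
```

```text
top {'fov_y': 45.086410549517964, 'cx': 319.4418564453156, 'cy': 192.6652937021538, 'R': array([[ 0.01188684, -0.99981664,  0.01501297],
       [-0.98845184, -0.01401738, -0.15088564],
       [ 0.15106842, -0.01304604, -0.98843722]]), 't': array([3.65527775e-04, 5.80721901e-01, 1.72641604e+00])}
side {'fov_y': 49.67643649639469, 'cx': 328.70366972297103, 'cy': 198.75816220241336, 'R': array([[-0.66944415, -0.74283596,  0.00626653],
       [-0.46892196,  0.41602003, -0.77912742],
       [ 0.57615686, -0.52452081, -0.62683427]]), 't': array([0.37901036, 0.32732278, 0.91672629])}
0.1 [ 0.15856411 -0.60397058  0.23800219] [ 9.91761013e-01  1.28099246e-01 -1.60141987e-04 -8.06855115e-04] [-0.11298694 -0.47593301 -0.26981625]
```

View pics/top1.png

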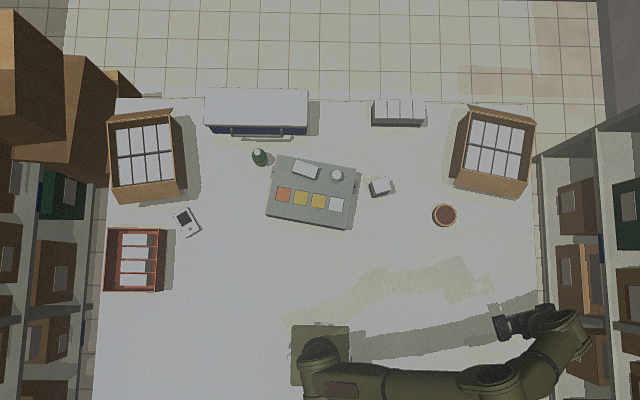

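View pics/side1.png

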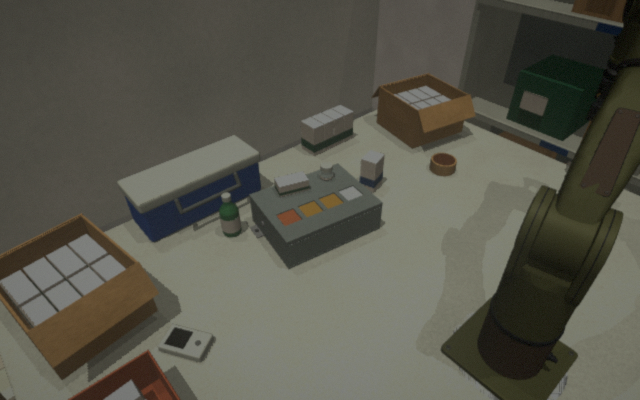

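The top view shows the box around (315,190), with its plates at about (284,195), (301,198), (319,201) and (336,204). The carton is at (306,169) and the jar at (337,175), both on the rear half. The side view agrees. Next I'll measure the plate centres.

```bash
python3 - <<'E'
from h import *
from scipy.spatial.transform import Rotation as Ro
for n,seeds in (("top",[(284,195),(301,198),(319,201),(336,204)]),("side",[(289,217),(310,209),(330,201),(350,194)])):
    im=cv2.imread(f"pics/{n}1.png");d=np.load(f"pics/{n}1.npy");P=[]
    for u,v in seeds:
        m=np.zeros((402,642),np.uint8)
        cv2.floodFill(im.copy(),m,(u,v),0,(25,)*3,(25,)*3,4|cv2.FLOODFILL_FIXED_RANGE|cv2.FLOODFILL_MASK_ONLY|(255<<8))
        ys,xs=np.nonzero(m[1:-1]);c=(xs.mean(),ys.mean())
        p=pt(n,*c,z=.093);P.append(p);print(n,len(xs),np.round(c,1),p.round(4),"depthz",pt(n,*c,depth=np.median(d[ys,xs])).round(4))
    P=np.array(P);v=P[0]-P[3];print("spacing",np.linalg.norm(np.diff(P,axis=0),axis=1).round(4),"yaw",np.degrees(np.arctan2(-v[0],v[1])))
s=r.get_state();print(Ro.from_quat(s["eef_rot"]).as_matrix().round(3))
# heights in box vicinity from top view
d=np.load("pics/top1.npy")
for nm,(u,v) in dict(cart=(306,168),jar=(337,174),spray=(260,155),tall=(380,185)).items(): print(nm,pt("top",u,v,depth=d[v,u]).round(3))
E
```

```text
Traceback (most recent call last):
IndexError: index 641 is out of bounds for axis 1 with size 640
```

```bash
python3 - <<'E'
from h import *
from scipy.spatial.transform import Rotation as Ro
for n,seeds in (("top",[(284,195),(301,198),(319,201),(336,204)]),("side",[(289,217),(310,209),(330,201),(350,194)])):
    im=cv2.imread(f"pics/{n}1.png");d=np.load(f"pics/{n}1.npy");P=[]
    for u,v in seeds:
        m=np.zeros((402,642),np.uint8)
        cv2.floodFill(im.copy(),m,(u,v),0,(25,)*3,(25,)*3,4|cv2.FLOODFILL_FIXED_RANGE|cv2.FLOODFILL_MASK_ONLY|(255<<8))
        ys,xs=np.nonzero(m[1:-1,1:-1]==255);c=(xs.mean(),ys.mean())
        p=pt(n,*c,z=.093);P.append(p);print(n,len(xs),np.round(c,1),p.round(4),"depthz",pt(n,*c,depth=np.median(d[ys,xs])).round(4))
    P=np.array(P);v=P[0]-P[3];print("spacing",np.linalg.norm(np.diff(P,axis=0),axis=1).round(4),"yaw",np.degrees(np.arctan2(-v[0],v[1])))
s=r.get_state();print(Ro.from_quat(s["eef_rot"]).as_matrix().round(3))
d=np.load("pics/top1.npy")
for nm,(u,v) in dict(cart=(306,168),jar=(337,174),spray=(260,155),tall=(380,185)).items(): print(nm,pt("top",u,v,depth=d[v,u]).round(3))
E
```

```text
top 175 [282.9 194.1] [0.5661 0.1389 0.093 ] depthz [0.566  0.1389 0.0936]
top 174 [300.4 197.4] [0.5552 0.0764 0.093 ] depthz [0.5551 0.0764 0.0938]
top 175 [318.  200.7] [0.544  0.0133 0.093 ] depthz [0.5439 0.0134 0.0937]
top 174 [335.7 204. ] [ 0.5333 -0.0498  0.093 ] depthz [ 0.5332 -0.0498  0.0935]
spacing [0.0635 0.064  0.0641] yaw -9.87077241407832
side 237 [288.5 217.3] [0.5659 0.1402 0.093 ] depthz [0.5653 0.1406 0.0936]
side 220 [310.1 208.9] [0.555  0.0769 0.093 ] depthz [0.5548 0.0771 0.0933]
side 210 [330.6 200.9] [0.5437 0.0141 0.093 ] depthz [0.5426 0.0152 0.0942]
side 182 [350.2 193. ] [ 0.5335 -0.0495  0.093 ] depthz [ 0.5329 -0.0488  0.0937]
spacing [0.0642 0.0638 0.0644] yaw -9.698106823701394
[[ 0.967  0.254 -0.001]
 [ 0.254 -0.967  0.002]
 [-0.    -0.002 -1.   ]]
cart [0.653 0.057 0.139]
jar [ 0.633 -0.051  0.14 ]
spray [0.706 0.224 0.102]
tall [ 0.6   -0.205  0.118]
```

Request:
step_arm(increments=[[[1.9, 2.8, 0], [0, 0, -2.5]], [[1.9, 2.8, 0], [0, 0, -2.5]], [[1.9, 2.8, 0], [0, 0, -2.5]], [[1.9, 2.8, 0], [0, 0, -2.5]], [[1.9, 2.8, 0], [0, 0, -2.5]], [[1.9, 2.8, 0], [0, 0, -2.5]], [[1.9, 2.8, 0], [0, 0, -2.5]], [[1.9, 2.8, 0], [0, 0, -2.5]], [[1.9, 2.8, 0], [0, 0, -2.5]], [[1.9, 2.8, 0], [0, 0, -2.0]]], fingers=0, grip_force=10)

```text
clock: 1.1
tool_pos: [0.3492, -0.3232, 0.2386]
eef_rot: [0.996, -0.086, -0.0, -0.0]
contact_force: [-0.6, 0.3, 0.1]
opening: 0.116
finger_force: 0.0
```

Request:
step_arm(increments=[[[2.6, 3.9, 0], [0, 0, 0]], [[2.6, 3.9, 0], [0, 0, 0]], [[2.6, 3.9, 0], [0, 0, 0]], [[2.6, 3.9, 0], [0, 0, 0]], [[2.7, 3.9, -1], [0, 0, 0]], [[2.7, 3.9, -1], [0, 0, 0]], [[2.6, 3.9, -2], [0, 0, 0]], [[0, 0, -4], [0, 0, 0]], [[0, 0, -4], [0, 0, 0]], [[0, 0, -1], [0, 0, 0]]])

```text
clock: 2.1
tool_pos: [0.5295, -0.0515, 0.1055]
eef_rot: [0.996, -0.085, -0.004, 0.0]
contact_force: [-0.7, -1.1, 1.1]
opening: 0.001
finger_force: 0.0
```

Request:
step_arm(increments=[[[0.2, 0.1, 0], [0, 0, 0]], [[0, 0, 0], [0, 0, 0]], [[0, 0, -0.3], [0, 0, 0]], [[0, 0, -0.3], [0, 0, 0]], [[0, 0, -0.2], [0, 0, 0]], [[0, 0, 0], [0, 0, 0]], [[0, 0, 0], [0, 0, 0]], [[0, 0, 0], [0, 0, 0]], [[0, 0, 0], [0, 0, 0]], [[0, 0, 0], [0, 0, 0]]])

```text
clock: 3.1
tool_pos: [0.5343, -0.0513, 0.1011]
eef_rot: [0.996, -0.085, 0.0, 0.0]
contact_force: [0.3, 1.1, -0.0]
opening: 0.005
finger_force: 0.0
```

Request:
step_arm(increments=[[[0, 0.1, -0.2], [0, 0, 0]], [[0, 0, -0.2], [0, 0, 0]], [[0, 0, -0.1], [0, 0, 0]], [[0, 0, -0.1], [0, 0, 0]], [[0, 0, -0.1], [0, 0, 0]], [[0, 0, -0.1], [0, 0, 0]], [[0, 0, 0], [0, 0, 0]], [[0, 0, 0], [0, 0, 0]], [[0, 0, 0], [0, 0, 0]], [[0, 0, 0], [0, 0, 0]]])

```text
clock: 4.1
tool_pos: [0.5343, -0.0503, 0.0932]
eef_rot: [0.996, -0.085, 0.0, 0.0]
contact_force: [-0.8, 1.2, 1.9]
opening: -0.0
finger_force: 1.2
```

Contact is just starting, so I'll go 1 mm further.

Request:
step_arm(increments=[[[0, 0, -0.05], [0, 0, 0]], [[0, 0, 0], [0, 0, 0]], [[0, 0, -0.05], [0, 0, 0]], [[0, 0, 0], [0, 0, 0]], [[0, 0, 0], [0, 0, 0]], [[0, 0, 0], [0, 0, 0]], [[0, 0, 0], [0, 0, 0]], [[0, 0, 0], [0, 0, 0]], [[0, 0, 0], [0, 0, 0]], [[0, 0, 0], [0, 0, 0]]])

```text
clock: 5.1
tool_pos: [0.5343, -0.0503, 0.0923]
eef_rot: [0.996, -0.085, 0.0, 0.0]
contact_force: [-0.2, -0.8, 4.2]
opening: 0.008
finger_force: 2.5
```

Request:
step_arm(increments=[[[0, 0, -0.05], [0, 0, 0]], [[0, 0, 0], [0, 0, 0]], [[0, 0, -0.05], [0, 0, 0]], [[0, 0, 0], [0, 0, 0]], [[0, 0, 0], [0, 0, 0]], [[0, 0, 0], [0, 0, 0]], [[0, 0, 0], [0, 0, 0]], [[0, 0, 0], [0, 0, 0]], [[0, 0, 0], [0, 0, 0]], [[0, 0, 0], [0, 0, 0]]])

```text
clock: 6.1
tool_pos: [0.5343, -0.0503, 0.0914]
eef_rot: [0.996, -0.085, 0.0, 0.0]
contact_force: [-0.3, -0.3, 5.6]
opening: 0.007
finger_force: 2.6
```

Request:
step_arm(increments=[[[0, 0, -0.05], [0, 0, 0]], [[0, 0, -0.05], [0, 0, 0]], [[0, 0, -0.05], [0, 0, 0]], [[0, 0, 0], [0, 0, 0]], [[0, 0, 0], [0, 0, 0]], [[0, 0, 0], [0, 0, 0]], [[0, 0, 0], [0, 0, 0]], [[0, 0, 0], [0, 0, 0]], [[0, 0, 0], [0, 0, 0]], [[0, 0, 0], [0, 0, 0]]])

```text
clock: 7.1
tool_pos: [0.5344, -0.0503, 0.0897]
eef_rot: [0.996, -0.085, 0.0, 0.0]
contact_force: [-0.7, 0.2, 3.7]
opening: 0.001
finger_force: 1.9
```

The force stays at about 4 N while the tip has sunk about 3.5 mm, so this plate gives. I'll press a little further.

Request:
step_arm(increments=[[[0, 0, -0.05], [0, 0, 0]], [[0, 0, -0.05], [0, 0, 0]], [[0, 0, -0.05], [0, 0, 0]], [[0, 0, -0.05], [0, 0, 0]], [[0, 0, 0], [0, 0, 0]], [[0, 0, 0], [0, 0, 0]], [[0, 0, 0], [0, 0, 0]], [[0, 0, 0], [0, 0, 0]], [[0, 0, 0], [0, 0, 0]], [[0, 0, 0], [0, 0, 0]]])

```text
clock: 8.1
tool_pos: [0.5344, -0.0502, 0.0877]
eef_rot: [0.996, -0.085, 0.0, 0.0]
contact_force: [-0.2, 0.3, 4.3]
opening: 0.008
finger_force: 2.4
```

```bash
python3 - <<'E'
from h import *
p,d=snap("side","side2");cv2.imwrite("pics/side2c.png",cv2.resize(p[130:300,180:420,::-1],None,fx=3,fy=3))
print(r.get_state()["contact_force"])
E
```

```text
[ 0.75867188 -0.9806608   5.73921984]
```

View pics/side2c.png

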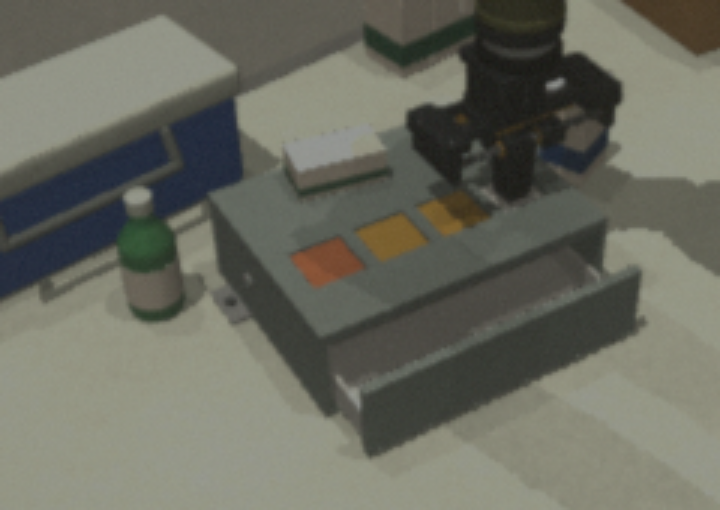

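The drawer is open: its front is at about (500,350) in the crop, and the closed fingers are on the 4th plate at (515,185). Now I'll lift straight up and clear.

Request:
step_arm(increments=[[[0, 0, 0.5], [0, 0, 0]], [[0, 0, 1], [0, 0, 0]], [[0, 0, 2], [0, 0, 0]], [[0, 0, 3], [0, 0, 0]], [[0, 0, 3], [0, 0, 0]], [[0, 0, 3], [0, 0, 0]], [[-1, -2, 3], [0, 0, 0]], [[-2, -3, 1], [0, 0, 0]], [[-2, -4, 0], [0, 0, 0]], [[-2, -3, 0], [0, 0, 0]]])

```text
clock: 9.15
tool_pos: [0.4626, -0.1722, 0.2534]
eef_rot: [0.996, -0.086, -0.0, 0.0]
contact_force: [0.0, -0.1, -1.1]
opening: 0.01
finger_force: 0.0
```

Request:
step_arm(increments=[[[-2, -4, 0], [0, 0, 0]], [[-2, -4, 0], [0, 0, 0]], [[-2, -4, 0], [0, 0, 0]], [[-2, -3, 0], [0, 0, 0]], [[-1, -2, 0], [0, 0, 0]], [[0, 0, 0], [0, 0, 0]], [[0, 0, 0], [0, 0, 0]], [[0, 0, 0], [0, 0, 0]], [[0, 0, 0], [0, 0, 0]], [[0, 0, 0], [0, 0, 0]]])

```text
clock: 10.15
tool_pos: [0.375, -0.3391, 0.2527]
eef_rot: [0.996, -0.084, 0.0, -0.0]
contact_force: [0.2, -0.1, -0.1]
opening: 0.005
finger_force: 0.0
```

```bash
python3 - <<'E'
from h import *
p,d=snap("top","top3");cv2.imwrite("pics/top3c.png",cv2.resize(p[120:260,160:480,::-1],None,fx=2.5,fy=2.5))
E
```

```text
(no output)
```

View pics/top3c.png

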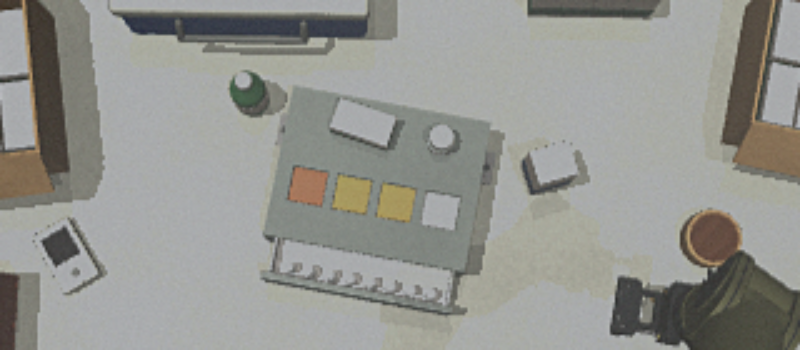

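The drawer is out (its front edge is near (365,290) in the crop), every bystander is still in place, and the hand is clear in the air at the right.

```bash
python3 -c "
from plant import r
print(r.finish_job())"
```

```text
the job is handed in; nothing more can be done
None
```

The catch was the 4th plate (plate_d), the first one I felt: it gave at about 4–6 N, the drawer sprang out, no bystander visibly moved, the hand is clear, and the job is handed in (no verdict was returned).

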